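# Prop the overhang of the carving stand with its jack leg

### The job

The overhanging end of the carving stand needs propping before anyone takes a mallet to the work. Lay the loose packing board flat on the bench under the stand's jack leg, with the whole foot over it, then crank the leg down until its foot bears firmly on the board and you feel the crank get heavier; stop there, without jacking the stand up off its own feet. Leave the marking gauge and the sliding bevel where they lie.

Things in the scene. Friction and masses are not known exactly. Their poses are not given: they have to be found in the camera images.
- stand: Carving stand, 22 kg, loose: dark iron base 205 x 212 mm on four rubber feet (at x +-80, y +-85 mm) and a wooden top 200 mm wide from x = -165 to 120 with a carving fixed on it (top 126, carving 160 mm above the bench). Origin: on the bench under the base's centre; z up; -x points along the overhang to the jack. Outside the base (beyond x = -103) 68 mm or more of height is free under it.
- jack_axis (a point): Top of the jack's gear head, 187 mm above the bench, on the upright axis about which the crank turns and along which the leg slides; 235 mm from the stand's origin along its -x, beyond the end of the wooden top. Its axes are parallel to the stand's. Gear head and collar are up to 62 mm in diameter, their lowest part 68 mm above the bench.
- leg: The jack's inner leg, a steel tube of 24 mm diameter with a round foot plate of 40 mm diameter, 10 mm thick, at its lower end. Origin: centre of the foot's underside; z up. It only slides up and down.
- foot (a point): Centre of the underside of the jack's foot plate. At the start it hangs 43 to 52 mm above the bench; at the end of its travel it is still 14 mm above the bench, so it needs the board.
- crank (a joint): Crank angle, rad, 0 (leg up) to 18.85 (three turns); grows clockwise seen from above; a full turn lowers the foot 16 mm. Starts at 4.0 to 7.4; the foot meets the 22 mm board at about 15.7. Turning takes about 6 N at the knob and jumps to 9 to 11 N within 0.3 rad of touching; past that the stand starts to lift (2 mm at its feet some 1.4 rad after touching). The crank stays where it is left.
- crank_knob (a point): Middle of the crank's upright round wooden knob, 27 mm thick, 52 mm tall, top 22 mm above this point; it spins freely on its pin. It goes round the jack's axis on a level circle of 50 mm radius, 234 mm above the bench, over the flat crank arm (its top at 202 mm). At crank angle q it stands at 5.7 - q from the stand's x axis, anticlockwise from above.
- pad: The packing board: a plain wooden board, 66 mm wide (x), 180 mm long (y), 22 mm thick, 0.16 kg, lying loose on the bench to the right of the stand. Origin: centre of its underside.
- bevel: Folded sliding bevel, 24 x 125 x 20 mm, lying on the bench to the right of the board; a bystander. Origin: centre of its underside.
- gauge: Wooden marking gauge, 44 x 200 x 56 mm, lying on the bench behind and to the right of the work; a bystander. Origin: centre of its underside.

How it is judged (in metres and radians):
On the way, in this order (a step that is already met when the one before it is completed fails the run):
1. the packing board lies flat on the bench under the jack's foot (x of foot in the frame of pad between -0.015 and 0.015 m and y of foot in the frame of pad between -0.07 and 0.07 m and height (world z) of pad below 0.004 m and angle between pad's own z axis and vertical below 0.03 rad), for 0.2 s.
2. the jack's foot bears on the packing board (contact force between leg and pad above 15 N), for 0.2 s.
At the end, for the whole second after the job is handed in: The board lies flat on the bench, the centre of the jack's foot within 15 mm of its middle line and 20 mm or more in from its ends; the foot presses on it with over 15 N; the stand is tilted under 0.012 rad (own feet lifted under 2 mm); all is at rest (all of step 1 and contact force between leg and pad above 15 N and angle between stand's own z axis and vertical below 0.012 rad and linear speed of stand below 0.02 m/s); the robot touches nothing.
It fails at once if the stand is jacked up or tipped by more than 0.03 rad (angle between stand's own z axis and vertical above 0.03 rad).
It fails at once if the stand is pushed more than 30 mm along the bench (distance of stand from where it was at the start of the episode above 0.03 m).
It fails at once if the marking gauge or the sliding bevel is moved more than 30 mm (distance of any of bevel, gauge from where it was at the start of the episode above 0.03 m).
It also fails if it takes over 64 s, if anything falls off the work surface, if the arm or the gripper's body presses on something with over 40 N, if the wrist force passes 120 N, or if a joint passes its speed limit or range.

### The arm

A 6-joint arm with a two-finger parallel gripper is mounted at the origin on a cart in front of the work surface, level with it; the furniture and walls round the work are solid. World frame = base frame: x ahead of the robot, y to its left, z up, the work surface at z = 0. Lengths are in mm, angles in rad, forces in N, time in s.
With the tool pointing down it reaches from about 350 to 775 mm from the base axis. Payload 5.5 kg.
Tool frame: the origin (TCP) lies midway between the tips of the shut fingers; the grasp point (between the pads) lies 19 mm behind it; z points along the fingers, x is the direction in which the jaws open and shut, and the axes are right-handed (so a half turn about z gives the same grasp; the last joint's range is limited). The gripper opens to 85 mm and grips with 20 to 120 N. Pads are 22 mm wide; open, the fingers measure 114 mm over their backs; the gripper's body (76 mm by 85 mm) begins 54 mm behind the grasp point. The pads swing forward as they close: fully open they stand 13 mm farther back than shut.
Start: joints at [1.081, 0.313, 0.046, 1.304, 0, 1.431], TCP at [197.085, 540.212, 231.323] pointing down, gripper open.
Joint ranges: [-2.76, 2.76], [-0.86, 1.69], [-1.03, 1.26], [-2.2, 2.34], [-1.47, 1.5], [-3.14, 3.14]. Speed limits (rad/s): [2.57, 2.57, 3.14, 3.14, 3.14, 3.14].

### API

Orientations are given as a unit quaternion [x, y, z, w].
In Python, from workcell import arm gives the robot as it stands.
- The arm moves only by the shell command python3 -m crank 'ROWS' [FORCE]. ROWS is JSON, a list that holds one entry, the list of rows, each a list of 7 numbers: the shift along the tool's x, y, z in cm, then the turn, a rotation vector about the tool's x, y, z in rad, then the opening, from 0 (shut) to 1 (fully open). In form: [[[tx, ty, tz, wx, wy, wz, jaw], ...]]. A call has 1 to 20 rows; each row is the pose to reach, as a shift and turn from the pose commanded when the call began, along the tool's axes at that moment; what a row does not reach only later rows make up. A row lasts 1/8 s, in which the tool goes at most 62.5 mm and 10.7 degrees, less where a joint would pass 70% of its speed; a pose out of reach is approached as far as the arm can. A call with a gripper value outside its range is refused whole. The fingers move at their own pace and stop on an object; FORCE is the grip in N (left out, the last holds). Time passes only in rows, so rows that repeat a pose let the fingers close. It gives the time, the measured TCP pose, the force and the opening at its end, in the units of the state.
- arm.get_state(): the state, without advancing time (a new reading comes with each control period).
- arm.capture(name): name is "scene" or "top" or "wrist"; returns the picture (480x640x3 uint8, red, green, blue); there is no depth.
- arm.camera_model(name): a dict with "K" (3x3 intrinsics, pixels), "xyz" and "attitude" of the camera in the world; the wrist camera has in their place "mount" (4x4, takes a point from camera to tool coordinates, whose origin is the TCP and whose axes are the tool frame's). Camera axes: x right, y up, looking along -z (the intrinsics and any distortion apply to the point x, -y, -z); pixel columns grow to the right and rows downward; lengths in mm; the calibration is good to about 2 mm. A picture is of the moment at which its call begins: read the wrist's pose just before it. camera_model takes no time and is no camera call.
- arm.hand_in(): hands the job in, once; it reports no verdict.
The state is a dict: "time": time; "qpos": joint angles; "joint_vel": joint speeds; "tau": joint torques, N m; "tcp_pos": TCP position; "eef_rot": TCP orientation; "contact_force": force on the tool from outside, world axes, zero at the start; "moment": the same for the moment, N m; "grip_width": finger opening in mm.
Only numpy, scipy, OpenCV 4.12 (cv2) and the standard library are available. Lean on these libraries where they do the work, as an engineer would, in place of code of your own. Each camera call takes 0.05 s, during which the arm holds its last target.

## Working session

There is one attempt and no reset: what is moved stays moved. The work goes in short steps, Python scripts to look and compute and a shell command to move; the robot and the scene stay as the last step left them, time stands still between calls to the robot, and variables do not carry over. Pictures are saved under pics/ and viewed, and the job is handed in when it is done.

```bash
ls; mkdir -p pics; cat > h.py <<'E'
import numpy as np, cv2
from workcell import arm
def snap(n,f):
    s=arm.get_state(); im=arm.capture(n); cv2.imwrite('pics/'+f,im[:,:,::-1]); return s,im
E
python3 - <<'E'
from h import *
for n in ['scene','top','wrist']:
    s,im=snap(n,n+'0.png'); print(n,arm.camera_model(n))
print(s)
E
```

```text
pics
scene {'K': array([[591.60022252,   0.        , 324.26471971],
       [  0.        , 591.60022252, 232.79605453],
       [  0.        ,   0.        ,   1.        ]]), 'xyz': array([-229.38025519, -701.78314849, 1355.3176005 ]), 'attitude': array([ 0.29655063, -0.16254382, -0.47181391,  0.81426584])}
top {'K': array([[448.09942249,   0.        , 319.27611755],
       [  0.        , 448.09942249, 240.94671941],
       [  0.        ,   0.        ,   1.        ]]), 'xyz': array([ 551.74719449, -173.68314855, 1192.43266283]), 'attitude': array([ 0.02915943, -0.02087246, -0.70658663,  0.70671734])}
wrist {'K': array([[394.12268429,   0.        , 323.60028233],
       [  0.        , 394.12268429, 227.55796781],
       [  0.        ,   0.        ,   1.        ]]), 'mount': array([[ 9.99999629e-01, -8.61583579e-04, -1.00874993e-05,
        -2.34561730e-01],
       [-8.18489623e-04, -9.46193762e-01, -3.23599590e-01,
        -8.24272593e+01],
       [ 2.69263364e-04,  3.23599478e-01, -9.46194116e-01,
        -1.42511741e+02],
       [ 0.00000000e+00,  0.00000000e+00,  0.00000000e+00,
         1.00000000e+00]])}
{'time': 0.1, 'qpos': array([1.08139782e+00, 3.13969525e-01, 4.50968640e-02, 1.30359710e+00,
       6.24350122e-06, 1.43121395e+00]), 'joint_vel': array([-3.87908189e-04,  9.92643964e-04,  3.32699752e-03,  2.57383156e-03,
       -9.45898499e-05,  4.37423282e-05]), 'tau': array([ 3.73058865e-03, -4.81725061e+01,  2.99245048e+01,  1.27343897e-02,
       -1.70753051e-04, -5.83610344e-06]), 'tcp_pos': array([196.8503153 , 539.77391878, 230.47462597]), 'eef_rot': array([ 8.19366875e-01,  5.73268894e-01, -7.47064240e-04,  3.76833624e-04]), 'contact_force': array([ 0.14199707,  0.33182048, -0.61694707]), 'moment': array([ 0.03885175,  0.05284179, -0.0013927 ]), 'grip_width': 85.44149206186836}
```

View pics/scene0.png

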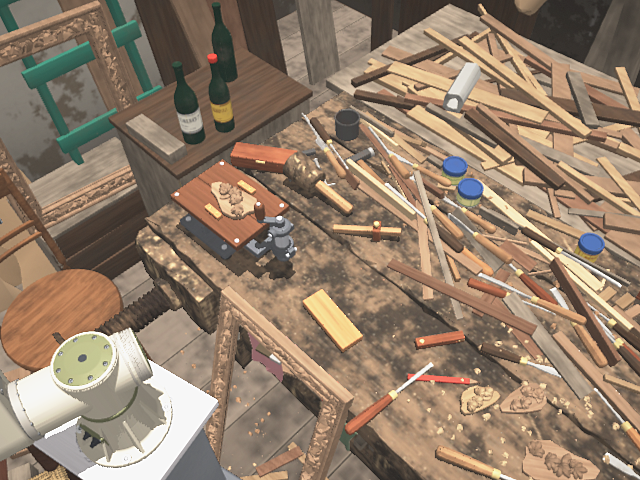

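View pics/top0.png

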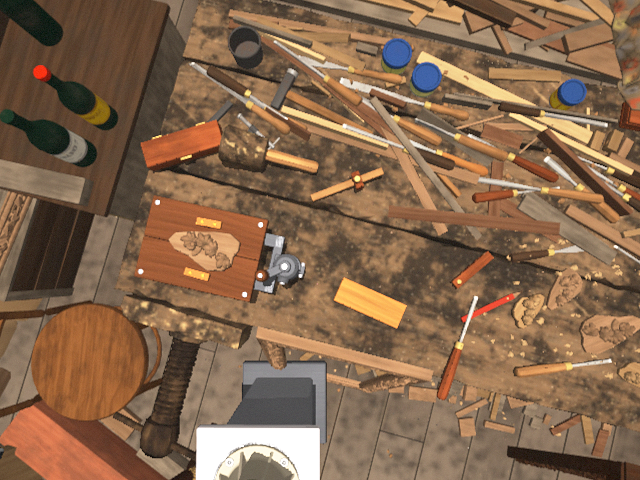

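```bash
cat >> h.py <<'E'
from scipy.spatial.transform import Rotation as R
def ray(n,u,v,s=None):
    m=arm.camera_model(n); K=m['K']
    d=np.array([(u-K[0,2])/K[0,0],-(v-K[1,2])/K[1,1],-1.])
    if n=='wrist':
        T=m['mount']; Rt=R.from_quat(s['eef_rot']).as_matrix()
        return s['tcp_pos']+Rt@T[:3,3], Rt@T[:3,:3]@d
    return m['xyz'],R.from_quat(m['attitude']).as_matrix()@d
def onz(n,u,v,z,s=None):
    o,d=ray(n,u,v,s); return o+d*(z-o[2])/d[2]
def proj(n,p,s=None):
    m=arm.camera_model(n);K=m['K']
    if n=='wrist':
        T=m['mount']; Rt=R.from_quat(s['eef_rot']).as_matrix()
        c=T[:3,:3].T@(Rt.T@(np.array(p)-s['tcp_pos'])-T[:3,3])
    else: c=R.from_quat(m['attitude']).as_matrix().T@(np.array(p)-m['xyz'])
    return np.array([K[0,2]+K[0,0]*c[0]/-c[2],K[1,2]+K[1,1]*-c[1]/-c[2]])
E
python3 - <<'E'
from h import *
for n,f in[('scene','scene0.png'),('top','top0.png')]:
    print(n,[proj(n,p).round() for p in [(500,0,0),(500,200,0),(500,-200,0),(700,0,0)]])
E
```

```text
scene [array([246., 270.]), array([191., 243.]), array([307., 300.]), array([284., 224.])]
top [array([259., 292.]), array([184., 292.]), array([334., 292.]), array([260., 217.])]
```

The scene view shows the stand at about (230,210), with its jack to the right at about (283,240), and the board at (332,320). In the top view the board is at (370,303), the jack head at (290,268), the bevel at (473,269) and the gauge at (347,184). Next I'll zoom in.

```bash
python3 - <<'E'
from h import *
im=cv2.imread('pics/top0.png')
cv2.imwrite('pics/topz.png',cv2.resize(im[180:340,120:420],None,fx=2.66,fy=2.66,interpolation=cv2.INTER_CUBIC))
im2=cv2.imread('pics/scene0.png')
cv2.imwrite('pics/scenez.png',cv2.resize(im2[180:360,220:380],None,fx=3.3,fy=3.3,interpolation=cv2.INTER_CUBIC))
# board
h=cv2.cvtColor(im,cv2.COLOR_BGR2HSV)
m=cv2.inRange(h,(10,90,150),(28,255,255))
for c in cv2.findContours(m,0,2)[0]:
    if cv2.contourArea(c)>60:
        r=cv2.minAreaRect(c); print('top',cv2.contourArea(c),r)
        if cv2.contourArea(c)>1500:
            b=cv2.boxPoints(r); w=np.array([onz('top',*p,22) for p in b]); print(w.round(1), w.mean(0),[np.linalg.norm(w[i]-w[i-1]).round(1) for i in range(4)])
# white rivets
m=cv2.inRange(h,(0,0,180),(180,60,255))
for c in cv2.findContours(m[190:310,130:300],0,2)[0]:
    (x,y),r=cv2.minEnclosingCircle(c); print('white',x+130,y+190,r,onz('top',x+130,y+190,126)[:2])
E
```

```text
top 153.0 ((499.34912109375, 427.1409912109375), (30.290451049804688, 6.298581123352051), 13.240520477294922)
top 235.5 ((467.2769470214844, 427.2154235839844), (18.109071731567383, 14.884167671203613), 82.87498474121094)
top 312.5 ((116.15998840332031, 425.12005615234375), (31.600004196166992, 14.0), 36.86989974975586)
top 198.5 ((587.8648071289062, 429.189208984375), (29.92061424255371, 8.548747062683105), 80.53767395019531)
top 124.5 ((518.9743041992188, 403.7738342285156), (26.915679931640625, 9.99614143371582), 13.495732307434082)
top 328.5 ((422.2118225097656, 394.16162109375), (28.084789276123047, 13.216371536254883), 7.594642639160156)
top 251.5 ((348.96466064453125, 382.62823486328125), (47.46832275390625, 9.008343696594238), 15.422160148620605)
top 353.5 ((629.0, 379.0), (34.0, 20.0), 90.0)
top 113.0 ((450.5000305175781, 334.0), (17.677669525146484, 16.26345443725586), 45.0)
top 156.0 ((427.0979309082031, 325.1546325683594), (20.20539093017578, 11.77801513671875), 23.96249008178711)
top 143.5 ((209.09361267089844, 324.304931640625), (43.41735076904297, 11.719799041748047), 
[... 7866 characters left out ...]
.35755796]
white 281.5 282.5 1.581238865852356 [528.52434398 -71.57228763]
white 269.2368469238281 286.4473648071289 5.825944900512695 [519.1739204  -42.51385167]
white 299.0 275.5 1.500100016593933 [ 545.11287974 -113.05788929]
white 260.0 275.0 2.2361679077148438 [546.23553416 -20.29808303]
white 140.0 271.0 2.2361679077148438 [555.56282648 266.56672139]
white 283.7413787841797 266.0517272949219 3.424241065979004 [567.49792328 -76.6537779 ]
white 278.5357208251953 241.32143020629883 5.864423751831055 [626.47341391 -63.84152208]
white 260.0 224.4000015258789 2.6001012325286865 [667.12688331 -19.0929016 ]
white 157.2142848968506 201.7857141494751 2.525481700897217 [722.10071342 229.69510919]
```

View pics/topz.png

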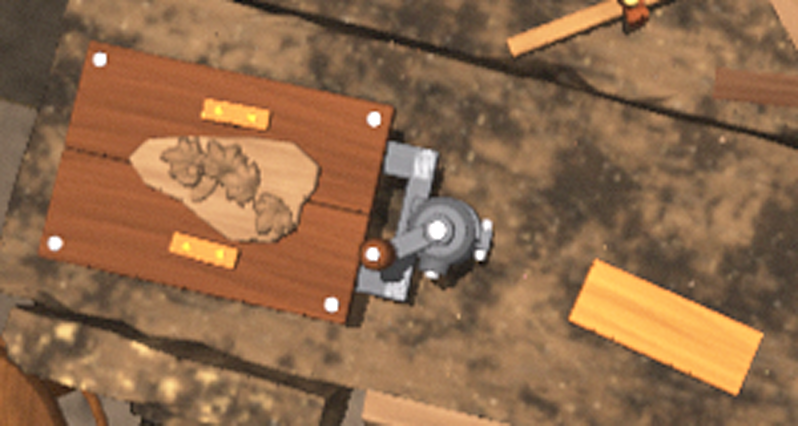

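View pics/scenez.png

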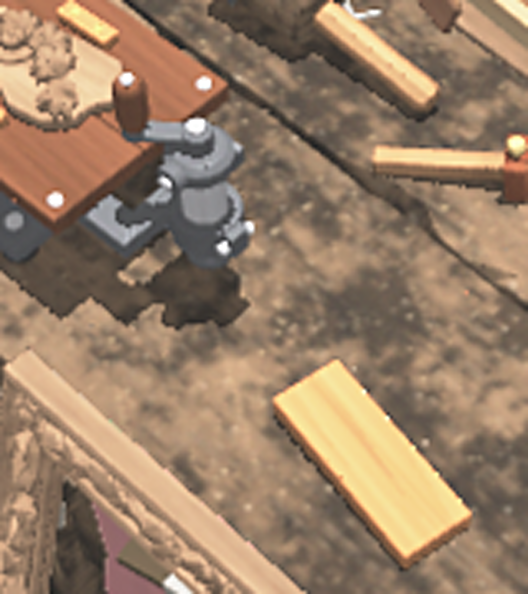

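The zoomed top view shows the stand-top rivets at zoom pixels (99,60), (374,119), (55,243) and (331,304). The jack hub is at (437,230) and the knob at (373,254), pointing back over the stand. The board's corners are near (593,260), (763,335), (739,395) and (569,319).

```bash
python3 - <<'E'
from h import *
for n,f,(x0,x1,y0,y1) in[('top','top0.png',(325,420,265,340)),('scene','scene0.png',(290,375,280,360))]:
    im=cv2.imread('pics/'+f); h=cv2.cvtColor(im,cv2.COLOR_BGR2HSV)
    m=np.zeros(im.shape[:2],np.uint8); m[y0:y1,x0:x1]=cv2.inRange(h,(10,110,190),(28,255,255))[y0:y1,x0:x1]
    m=cv2.morphologyEx(m,cv2.MORPH_OPEN,np.ones((3,3)))
    c=max(cv2.findContours(m,0,2)[0],key=cv2.contourArea)
    pw=np.array([onz(n,*p[0],22)[:2] for p in c],np.float32)*1
    r=cv2.minAreaRect(pw); print(n,cv2.contourArea(c),r, cv2.boxPoints(r).round(1).tolist())
Z=lambda x,y:(x/2.66+120,y/2.66+180)
riv=np.array([onz('top',*p,127)[:2] for p in[(157.2,201.8),(260,224.4),(140,271),(244.4,294)]])
c=riv.mean(0); d=(riv[1]-riv[0]+riv[3]-riv[2]); d/=np.linalg.norm(d); print('stand',c,d,'jack',c+212.5*d)
print('hub',[onz('top',283.7,266.05,z)[:2].round(1) for z in (187,204,210)],'knob',onz('top',*Z(373,254),256)[:2])
# two-view hub and knob: scene zoom
S=lambda x,y:(x/3.3+220,y/3.3+180)
def tri(a,b):
    o1,d1=ray('top',*a);o2,d2=ray('scene',*b)
    A=np.array([d1,-d2]).T; t=np.linalg.lstsq(A,o2-o1,rcond=None)[0]; return o1+t[0]*d1,o2+t[1]*d2
print(tri((283.7,266.05),S(196,126)),tri(Z(373,254),S(127,78)))
E
```

```text
top 1684.0 ((475.1653747558594, -290.7640380859375), (179.17947387695312, 65.90052795410156), 66.09579467773438) [[408.70001220703125, -359.29998779296875], [469.0, -386.0], [541.5999755859375, -222.1999969482422], [481.29998779296875, -195.5]]
scene 8.0 ((493.3194885253906, -259.6936950683594), (9.406405448913574, 7.965328216552734), 30.02521514892578) [[487.29998779296875, -258.6000061035156], [491.20001220703125, -265.5], [499.3999938964844, -260.79998779296875], [495.3999938964844, -253.89999389648438]]
stand [611.45673113 123.09664127] [-0.21375401 -0.97688752] jack [566.03400454 -84.49195647]
hub [array([566.6, -82.1]), array([566.3, -83.7]), array([566.3, -84.2])] knob [545.89068998 -39.47764055]
(array([566.31672762, -83.86230258, 206.22933771]), array([567.43812614, -85.5718608 , 206.09020239])) (array([545.90106397, -39.71536713, 257.65876149]), array([546.67594498, -40.92021415, 257.48124184]))
```

```bash
cat >> h.py <<'E'
def rows(targets,s=None):
    """targets: (x,y,z mm world, yaw deg of tool x, jaw); prints rows in tool axes"""
    s=s or arm.get_state(); Rt=R.from_quat(s['eef_rot'])
    yaw0=np.degrees(np.arctan2(*Rt.as_matrix()[[1,0],0])); print('yaw0',yaw0.round(2),'pos',s['tcp_pos'].round(1),'t',round(s['time'],2),'F',s['contact_force'].round(1),'w',round(s['grip_width'],1))
    for x,y,z,yaw,j in targets:
        t=Rt.as_matrix().T@(np.array([x,y,z])-s['tcp_pos'])/10
        des=R.from_euler('z',yaw,degrees=True)*R.from_matrix(np.diag([1,-1,-1.]))
        w=(Rt.inv()*des).as_rotvec()
        print(np.r_[t.round(2),w.round(3),j].tolist())
E
python3 - <<'E'
from h import *
rows([(330,470,300,90,1),(430,330,300,110,1),(480,150,300,130,1),(490,0,300,156.1,1),(480,-150,260,156.1,1),(450.1,-347.5,150,156.1,1)])
E
```

```text
yaw0 69.96 pos [196.9 539.8 230.6] t 0.15 F [ 0.1 -0.4  0.5] w 85.3
[-2.01, 14.9, -6.94, -0.0, 0.001, -0.35, 1.0]
[-11.73, 29.09, -6.93, -0.001, 0.001, -0.699, 1.0]
[-26.93, 39.95, -6.91, -0.001, 0.001, -1.048, 1.0]
[-40.68, 46.03, -6.89, -0.001, 0.001, -1.503, 1.0]
[-55.11, 50.24, -2.87, -0.001, 0.001, -1.503, 1.0]
[-74.67, 54.2, 8.15, -0.001, 0.001, -1.503, 1.0]
```

```bash
python3 -m crank '[[[-2.0,14.9,-6.9,0,0,-0.35,1],[-2.0,14.9,-6.9,0,0,-0.35,1],[-2.0,14.9,-6.9,0,0,-0.35,1],[-11.7,29.1,-6.9,0,0,-0.7,1],[-11.7,29.1,-6.9,0,0,-0.7,1],[-11.7,29.1,-6.9,0,0,-0.7,1],[-26.9,40.0,-6.9,0,0,-1.05,1],[-26.9,40.0,-6.9,0,0,-1.05,1],[-26.9,40.0,-6.9,0,0,-1.05,1],[-26.9,40.0,-6.9,0,0,-1.05,1],[-40.7,46.0,-6.9,0,0,-1.5,1],[-40.7,46.0,-6.9,0,0,-1.5,1],[-40.7,46.0,-6.9,0,0,-1.5,1],[-55.1,50.2,-2.9,0,0,-1.5,1],[-55.1,50.2,-2.9,0,0,-1.5,1],[-55.1,50.2,-2.9,0,0,-1.5,1],[-74.7,54.2,8.1,0,0,-1.5,1],[-74.7,54.2,8.1,0,0,-1.5,1],[-74.7,54.2,8.1,0,0,-1.5,1],[-74.7,54.2,8.1,0,0,-1.5,1]]]'
python3 - <<'E'
from h import *
s,im=snap('wrist','w1.png'); rows([(450.1,-347.5,60,156.1,1)],s)
for dx in(-90,90):
  for dy in (-33,33):
    u=np.array([.405,.914]);v=np.array([-.914,.405]);print(proj('wrist',np.r_[np.array([475.2,-290.8])+dx*u+dy*v,22],s).round())
E
```

```text
time: 2.65
tcp_pos: [449.9, -348.3, 148.3]
eef_rot: [0.209, 0.978, 0.001, -0.001]
contact_force: [0.6, -0.3, 0.2]
grip_width: 85.5
yaw0 155.86 pos [ 449.9 -348.3  148.3] t 2.65 F [ 0.6 -0.3  0.2] w 85.5
[-0.0, 0.07, 8.83, 0.001, -0.001, -0.004, 1.0]
[277. 179.]
[372. 179.]
[286. 390.]
[365. 390.]
```

View pics/w1.png

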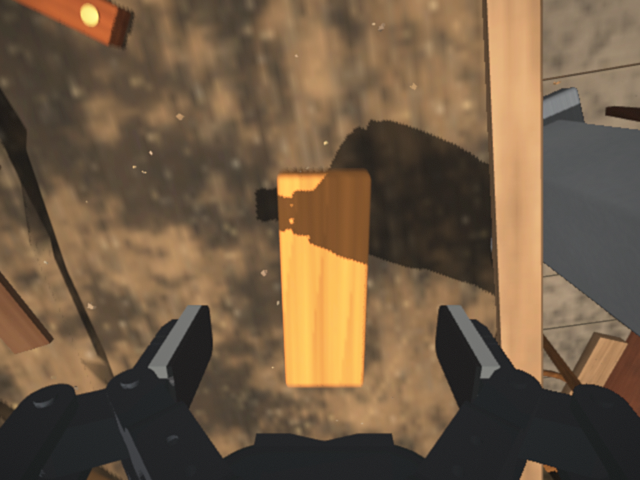

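The wrist view shows the board at columns 277–370, rows 172–387. It sits centred between the fingers, within a few pixels of prediction, so I'll descend.

```bash
python3 -m crank '[[[0,0.1,5.5,0,0,0,1],[0,0.1,10,0,0,0,1],[0,0.1,13,0,0,0,1],[0,0.1,14.8,0,0,0,1],[0,0.1,14.8,0,0,0,1],[0,0.1,14.8,0,0,0,0.5],[0,0.1,14.8,0,0,0,0.5],[0,0.1,14.8,0,0,0,0.5],[0,0.1,14.8,0,0,0,0.5],[0,0.1,14.8,0,0,0,0.5]]]' 60
python3 - <<'E'
from h import *
s,im=snap('wrist','w2.png'); rows([],s)
E
```

```text
time: 3.95
tcp_pos: [451.7, -346.9, 3.7]
eef_rot: [0.209, 0.978, -0.0, 0.001]
contact_force: [1.3, 1.1, 7.1]
grip_width: 64.2
yaw0 155.92 pos [ 451.7 -346.9    3.7] t 3.95 F [1.3 1.1 7.1] w 64.2
```

View pics/w2.png

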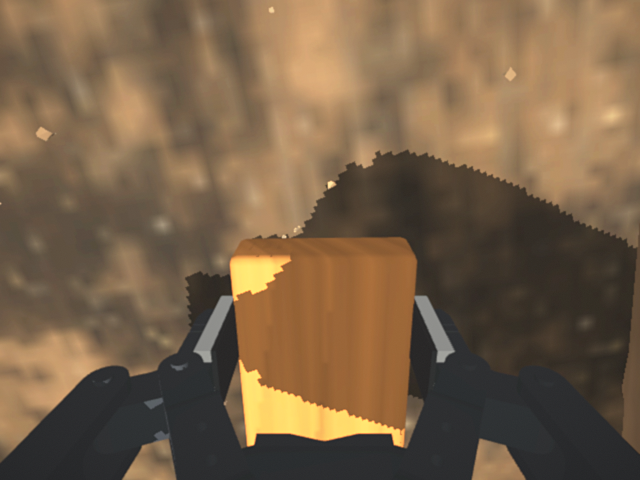

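The board sits between the pads. In the wrist view its outer end face is at rows 240–258 and columns 232–415.

```bash
python3 - <<'E'
from h import *
s=arm.get_state(); u=np.array([.405,.914])
for z,v in((22,252),(22,262),(0,240)):
    p=onz('wrist',323,v,z,s)[:2]; print(z,v,p,'centre',p+90*u)
a=onz('wrist',232,262,22,s);b=onz('wrist',415,262,22,s);print(a,b,np.linalg.norm(a-b))
rows([(s['tcp_pos'][0],s['tcp_pos'][1],s['tcp_pos'][2]+8,155.9,.5)],s)
E
```

```text
22 252 [ 439.59374375 -376.92057827] centre [ 476.04374375 -294.66057827]
22 262 [ 441.10566408 -373.53494007] centre [ 477.55566408 -291.27494007]
0 240 [ 441.27786581 -373.35802274] centre [ 477.72786581 -291.09802274]
[ 469.67887774 -386.24120932   22.        ] [ 412.25389521 -360.70479964   22.        ] 62.84693180300589
yaw0 155.92 pos [ 451.7 -346.9    3.7] t 4.0 F [1.6 1.2 6.6] w 64.1
[-0.0, -0.0, -0.8, -0.0, 0.003, 0.0, 0.5]
```

```bash
python3 -m crank '[[[0,0,-1.2,0,0,0,0.5],[0,0,-1.2,0,0,0,0.5],[0.05,3,-1.2,0,0,0,0.5],[0.1,6,-1.2,0,0,0,0.5],[0.15,9,-1.2,0,0,0,0.5],[0.15,9,-1.2,0,0,0,0.5]]]'
python3 - <<'E'
from h import *
s,im=snap('scene','s3.png'); cv2.imwrite('pics/s3z.png',cv2.resize(im[180:360,200:400,::-1],None,fx=3.3,fy=3.3)); rows([],s)
E
```

```text
time: 4.75
tcp_pos: [486.1, -261.6, 14.0]
eef_rot: [0.207, 0.978, 0.0, -0.001]
contact_force: [-0.5, 0.4, -1.2]
grip_width: 64.1
yaw0 156.06 pos [ 486.1 -261.6   14. ] t 4.75 F [-0.5  0.4 -1.2] w 64.1
```

View pics/s3z.png

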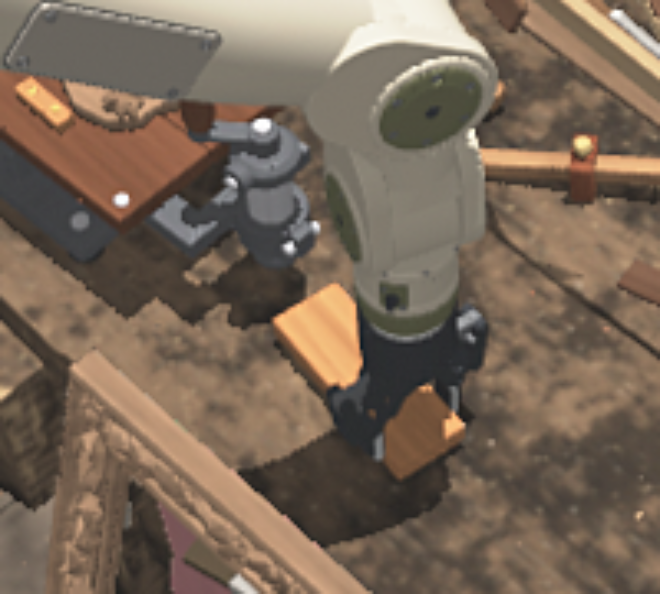

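Scene view: the board is held level in the gripper with its inner end at about (330,300) zoomed, heading for the jack at (270,220). I'll carry on along the same line.

```bash
python3 -m crank '[[[0,2,0,0,0,0,0.5],[0,4,0,0,0,0,0.5],[0,6,0,0,0,0,0.5],[0,7.2,0,0,0,0,0.5],[0,8.1,0,0,0,0,0.5],[0,8.1,0,0,0,0,0.5]]]'
python3 - <<'E'
from h import *
s,im=snap('scene','s4.png'); cv2.imwrite('pics/s4z.png',cv2.resize(im[180:360,200:400,::-1],None,fx=3.3,fy=3.3)); rows([],s)
s,im=snap('top','t4.png'); cv2.imwrite('pics/t4z.png',cv2.resize(im[180:340,180:420,::-1],None,fx=3.3,fy=3.3)); rows([],s)
E
```

```text
time: 5.55
tcp_pos: [519.4, -189.1, 14.3]
eef_rot: [0.208, 0.978, -0.0, -0.0]
contact_force: [-0.6, 0.2, -1.8]
grip_width: 64.4
yaw0 155.97 pos [ 519.4 -189.1   14.3] t 5.55 F [-0.6  0.2 -1.8] w 64.4
yaw0 155.93 pos [ 519.2 -189.6   14.3] t 5.6 F [-0.3 -0.4 -1.2] w 64.2
```

View pics/s4z.png

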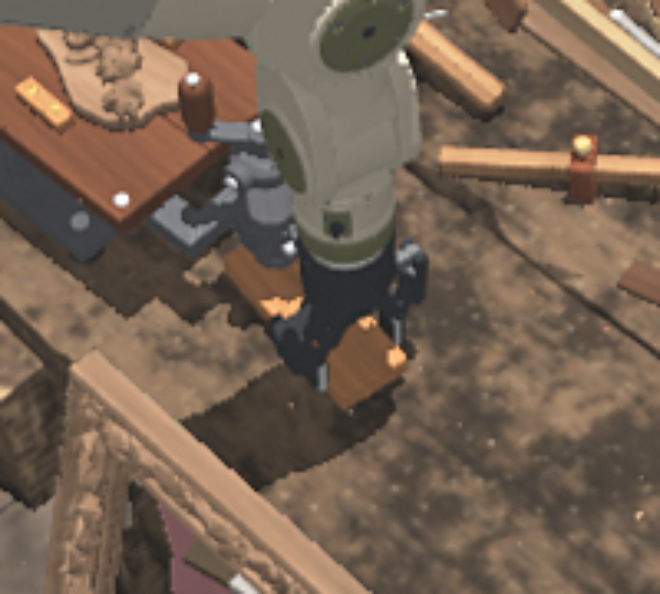

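View pics/t4z.png

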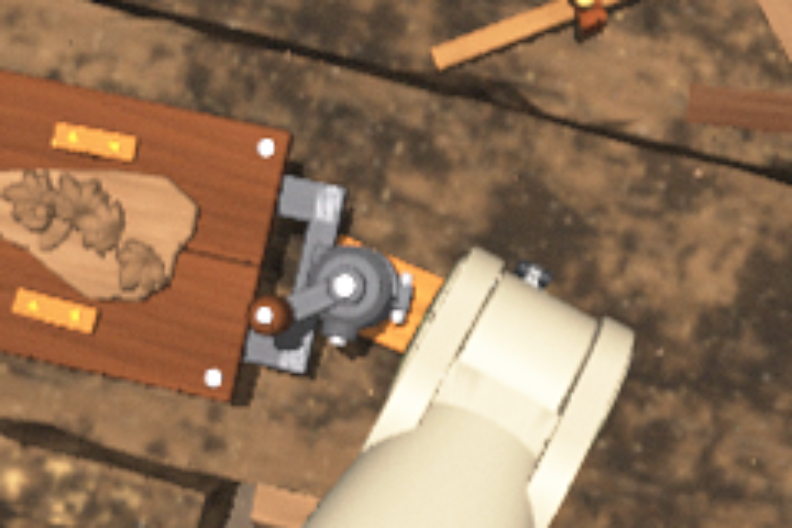

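Both views show the board passing under the jack foot, with the gripper clear of the gear head. I'll lower it, release and back off upward and outward.

```bash
python3 -m crank '[[[0,0,0.6,0,0,0,0.5],[0,0,1.1,0,0,0,0.5],[0,0,1.1,0,0,0,0.5],[0,0,1.1,0,0,0,1],[0,0,1.1,0,0,0,1],[0,0,1.1,0,0,0,1],[0,0,1.1,0,0,0,1]]]'
python3 - <<'E'
from h import *
s,im=snap('wrist','w5.png'); rows([(519,-190,250,156,1)],s)
E
```

```text
time: 6.52
tcp_pos: [519.1, -189.6, 3.2]
eef_rot: [0.209, 0.978, 0.0, -0.0]
contact_force: [0.5, -0.2, 0.3]
grip_width: 85.5
yaw0 155.9 pos [ 519.1 -189.6    3.2] t 6.53 F [ 0.5 -0.2  0.3] w 85.5
[-0.0, -0.03, -24.68, 0.0, -0.0, -0.002, 1.0]
```

View pics/w5.png

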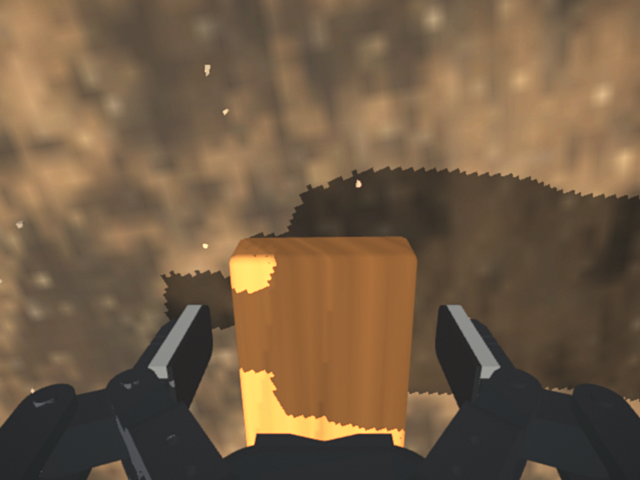

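The board has been released and lies between the open fingers. I'll retreat now.

```bash
python3 -m crank '[[[0,0,-3,0,0,0,1],[0,-3,-8,0,0,0,1],[0,-8,-13,0,0,0,1],[0,-12,-18,0,0,0,1],[0,-14,-24,0,0,0,1],[0,-14,-27,0,0,0,1],[0,-14,-27,0,0,0,1]]]'
python3 - <<'E'
from h import *
s,im=snap('top','t6.png'); cv2.imwrite('pics/t6z.png',cv2.resize(im[220:320,240:400,::-1],None,fx=5,fy=5,interpolation=2))
s,im=snap('scene','s6.png'); cv2.imwrite('pics/s6z.png',cv2.resize(im[200:340,220:380,::-1],None,fx=4.2,fy=4.2,interpolation=2))
rows([],s)
E
```

```text
time: 7.45
tcp_pos: [463.0, -319.3, 277.1]
eef_rot: [0.209, 0.978, -0.002, 0.003]
contact_force: [-0.4, 0.0, -0.2]
grip_width: 85.4
yaw0 155.87 pos [ 462.4 -318.3  274.6] t 7.5 F [ 1.2 -0.1 -1.6] w 85.7
```

View pics/t6z.png

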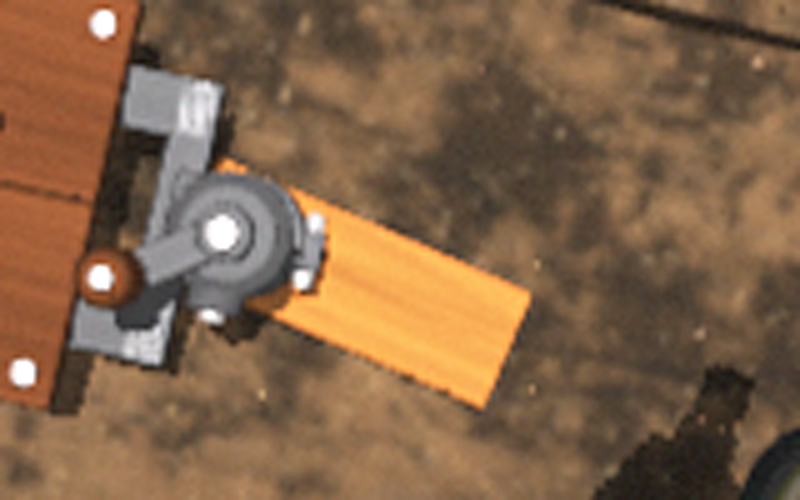

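View pics/s6z.png

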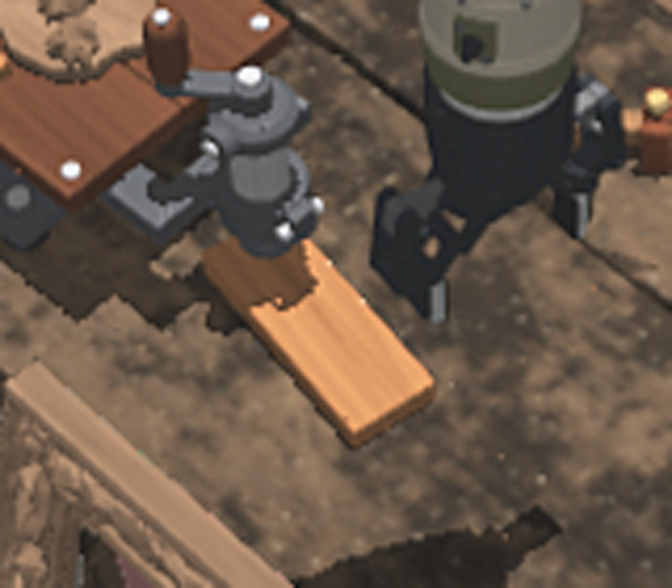

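```bash
python3 - <<'E'
from h import *
Z=lambda x,y:(x/5+239.6,y/5+219.6)
w=lambda x,y,z=22:onz('top',*Z(x,y),z)[:2]
a,b=w(530,293),w(485,410); c=w(300,192); e=w(280,316)
d=(c-a)/np.linalg.norm(c-a); d2=(e-b)/np.linalg.norm(e-b)
print(a,b,np.linalg.norm(a-b),np.degrees(np.arctan2(d[1],d[0])),np.degrees(np.arctan2(d2[1],d2[0])))
J=np.array([566.3,-84.5]); n=np.array([-d[1],d[0]])
print('dist to edges',(J-a)@n,(J-b)@n,'along from outer end',(J-(a+b)/2)@d)
kn=w(100,277,256); hub=w(221,231,206); print(kn,hub,np.degrees(np.arctan2(*(kn-hub)[::-1])),np.linalg.norm(kn-hub))
E
```

```text
[ 537.54373097 -228.47921698] [ 477.06181319 -204.94476258] 64.89940617987708 66.35313061038201 65.55400121942387
dist to edges 31.408102054711875 -33.435081616926986 along from outer end 144.77450045909436
[546.90686428 -38.15976419] [566.86951681 -84.05826207] 113.50568738666753 50.05176923680678
```

The foot is about 1 mm off the board's midline and about 35 mm in from its inner end, so the placing is good. The knob is at about 114° in the world frame. Moving above the knob.

```bash
python3 - <<'E'
from h import *
rows([(546.1,-38.6,276,156,1),(546.1,-38.6,219,156,1)])
E
```

```text
yaw0 155.9 pos [ 461.9 -317.5  273. ] t 7.55 F [-0.2  0.6 -0.5] w 85.2
[3.7, 28.89, -0.3, 0.0, 0.0, -0.002, 1.0]
[3.71, 28.89, 5.4, 0.0, 0.0, -0.002, 1.0]
```

```bash
python3 -m crank '[[[0.7,6,-0.8,0,0,0,1],[1.4,12,-0.8,0,0,0,1],[2.2,18,-0.8,0,0,0,1],[3,24,-0.8,0,0,0,1],[3.7,28.9,-0.8,0,0,0,1],[3.7,28.9,-0.8,0,0,0,1],[3.7,28.9,-0.8,0,0,0,1]]]' 50
python3 - <<'E'
from h import *
s,im=snap('wrist','w7.png'); rows([(546.1,-38.6,219,156,1)],s)
print(proj('wrist',(546.1,-38.6,256),s),proj('wrist',(566.4,-84.3,206),s))
E
```

```text
time: 8.43
tcp_pos: [545.5, -38.2, 279.8]
eef_rot: [0.208, 0.978, -0.0, -0.001]
contact_force: [-0.3, 0.1, -0.9]
grip_width: 85.3
yaw0 155.97 pos [545.5 -38.2 279.8] t 8.43 F [-0.3  0.1 -0.9] w 85.3
[-0.09, -0.0, 6.08, -0.001, -0.003, -0.001, 1.0]
[323.96442996 281.63874786] [257.38447751 187.37769936]
```

View pics/w7.png

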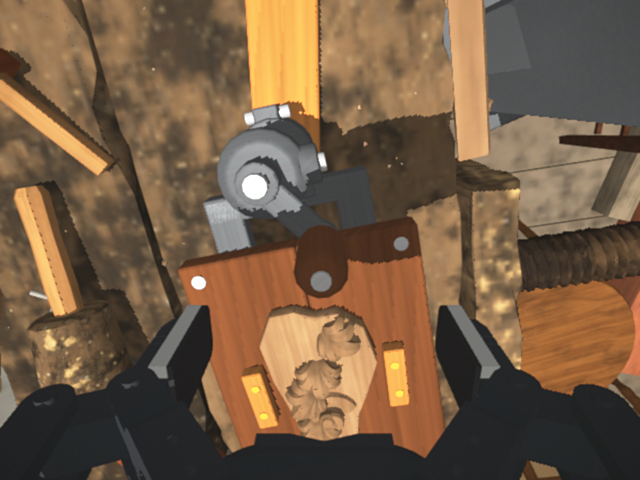

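The wrist view shows the knob pin at (321,282) and the hub at (254,186), within about 3 px of prediction, and the board runs under the jack. I'll descend and grip.

```bash
python3 -m crank '[[[-0.1,0,3,0,0,0,1],[-0.1,0,6.1,0,0,0,1],[-0.1,0,6.1,0,0,0,1],[-0.1,0,6.1,0,0,0,0.1],[-0.1,0,6.1,0,0,0,0.1],[-0.1,0,6.1,0,0,0,0.1],[-0.1,0,6.1,0,0,0,0.1],[-0.1,0,6.1,0,0,0,0.1],[-0.1,0,6.1,0,0,0,0.1],[-0.1,0,6.1,0,0,0,0.1],[-0.1,0,6.1,0,0,0,0.1]]]' 50
python3 - <<'E'
from h import *
s=arm.get_state();J=np.array([566.9,-84.5])
d=s['tcp_pos'][:2]-J; print(d,np.linalg.norm(d),np.degrees(np.arctan2(d[1],d[0])))
a0=np.radians(114)
rows([(*(J+50*np.array([np.cos(a),np.sin(a)])),s['tcp_pos'][2],156,.1) for a in a0-np.arange(1,20)*0.4],s)
E
```

```text
time: 9.85
tcp_pos: [547.2, -38.8, 221.5]
eef_rot: [0.209, 0.978, 0.0, 0.001]
contact_force: [-2.2, 0.2, 5.7]
grip_width: 25.6
[-19.65898161  45.65456865] 49.707295201261786 113.2968431095306
yaw0 155.92 pos [547.2 -38.8 221.5] t 9.85 F [-2.2  0.2  5.7] w 25.6
[-1.53, 1.16, 0.0, 0.0, 0.001, -0.001, 0.1]
[-3.46, 1.63, 0.01, 0.0, 0.001, -0.001, 0.1]
[-5.42, 1.31, 0.01, 0.0, 0.001, -0.001, 0.1]
[-7.11, 0.26, 0.01, 0.0, 0.001, -0.001, 0.1]
[-8.24, -1.37, 0.01, 0.0, 0.001, -0.001, 0.1]
[-8.66, -3.32, 0.01, 0.0, 0.001, -0.001, 0.1]
[-8.28, -5.27, 0.01, 0.0, 0.001, -0.001, 0.1]
[-7.18, -6.92, 0.01, 0.0, 0.001, -0.001, 0.1]
[-5.52, -8.01, 0.01, 0.0, 0.001, -0.001, 0.1]
[-3.56, -8.37, 0.0, 0.0, 0.001, -0.001, 0.1]
[-1.62, -7.93, -0.0, 0.0, 0.001, -0.001, 0.1]
[-0.0, -6.78, -0.0, 0.0, 0.001, -0.001, 0.1]
[1.04, -5.09, -0.0, 0.0, 0.001, -0.001, 0.1]
[1.34, -3.12, -0.0, 0.0, 0.001, -0.001, 0.1]
[0.85, -1.2, -0.0, 0.0, 0.001, -0.001, 0.1]
[-0.35, 0.39, 0.0, 0.0, 0.001, -0.001, 0.1]
[-2.07, 1.38, 0.0, 0.0, 0.001, -0.001, 0.1]
[-4.05, 1.62, 0.01, 0.0, 0.001, -0.001, 0.1]
[-5.96, 1.07, 0.01, 0.0, 0.001, -0.001, 0.1]
```

Gripped: the opening is 25.6 mm on the 27 mm knob. First 4 rad clockwise.

```bash
python3 -m crank '[[[-1.5,1.15,-0.1,0,0,0,0.1],[-3.45,1.65,-0.1,0,0,0,0.1],[-5.4,1.3,-0.1,0,0,0,0.1],[-7.1,0.25,-0.1,0,0,0,0.1],[-8.25,-1.35,-0.1,0,0,0,0.1],[-8.65,-3.3,-0.1,0,0,0,0.1],[-8.3,-5.25,-0.1,0,0,0,0.1],[-7.2,-6.9,-0.1,0,0,0,0.1],[-5.5,-8,-0.1,0,0,0,0.1],[-3.55,-8.35,-0.1,0,0,0,0.1],[-3.55,-8.35,-0.1,0,0,0,0.1]]]'
cat >> h.py <<'E'
J=np.array([566.9,-84.5]); 
def ck():
    s=arm.get_state(); d=s['tcp_pos'][:2]-J; a=np.arctan2(d[1],d[0]); F=s['contact_force'][:2]
    r=d/np.linalg.norm(d); t=np.array([r[1],-r[0]])
    print('r',np.linalg.norm(d).round(1),'ang',a.round(3),'q mod 2pi',((5.7-(a-np.radians(77.66)))%(2*np.pi)).round(3),'Frad',(F@r).round(1),'Ftan(cw)',(F@t).round(1)); return s,a
E
python3 - <<'E'
from h import *
s,a0=ck()
a=np.radians(114)-4.0
rows([(*(J+50*np.array([np.cos(b),np.sin(b)])),s['tcp_pos'][2],156,.1) for b in a-np.arange(1,13)*0.4],s)
snap('top','t8.png')
E
```

```text
time: 11.22
tcp_pos: [544.8, -130.4, 221.6]
eef_rot: [0.209, 0.978, -0.001, 0.0]
contact_force: [-2.5, -3.9, 1.9]
grip_width: 25.2
r 50.9 ang -2.02 q mod 2pi 2.792 Frad 4.6 Ftan(cw) 0.6
yaw0 155.86 pos [ 544.8 -130.4  221.6] t 11.22 F [-2.5 -3.9  1.9] w 25.2
[1.89, 0.52, -0.0, -0.002, 0.001, -0.002, 0.1]
[3.51, 1.67, -0.0, -0.002, 0.001, -0.002, 0.1]
[4.55, 3.37, -0.01, -0.002, 0.001, -0.002, 0.1]
[4.85, 5.33, -0.01, -0.002, 0.001, -0.002, 0.1]
[4.37, 7.26, -0.01, -0.002, 0.001, -0.002, 0.1]
[3.17, 8.84, -0.02, -0.002, 0.001, -0.002, 0.1]
[1.45, 9.83, -0.02, -0.002, 0.001, -0.002, 0.1]
[-0.52, 10.08, -0.02, -0.002, 0.001, -0.002, 0.1]
[-2.43, 9.53, -0.01, -0.002, 0.001, -0.002, 0.1]
[-3.98, 8.29, -0.01, -0.002, 0.001, -0.002, 0.1]
[-4.93, 6.54, -0.01, -0.002, 0.001, -0.002, 0.1]
[-5.11, 4.56, -0.0, -0.002, 0.001, -0.002, 0.1]
```

View pics/t8.png

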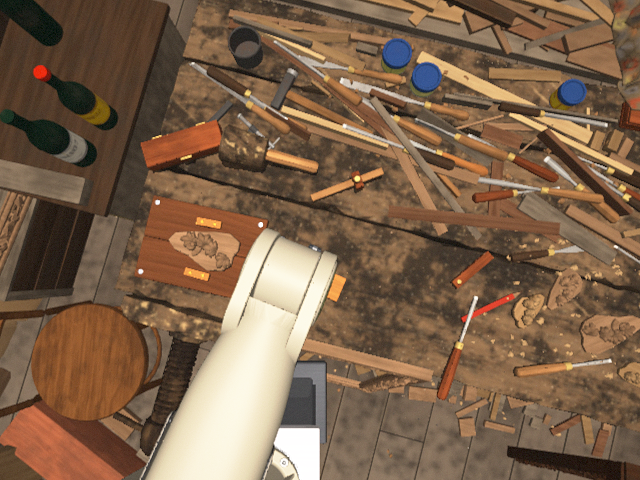

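The crank follows: q is about 9.08 and the stand has not moved in the top view. I'll recentre the axis slightly and continue.

```bash
sed -i 's/J=np.array(\[566.9,-84.5\])/J=np.array([566.6,-85.0])/' h.py; python3 - <<'E'
from h import *
s,a=ck()
rows([(*(J+50*np.array([np.cos(b),np.sin(b)])),s['tcp_pos'][2],156,.1) for b in a-np.arange(1,15)*0.4],s)
E
```

```text
r 50.3 ang -2.019 q mod 2pi 2.791 Frad 4.5 Ftan(cw) 1.0
yaw0 155.87 pos [ 544.8 -130.4  221.6] t 11.28 F [-2.8 -3.6  2.2] w 25.4
[1.93, 0.48, -0.0, -0.002, -0.0, -0.002, 0.1]
[3.54, 1.65, -0.0, -0.002, -0.0, -0.002, 0.1]
[4.57, 3.35, -0.01, -0.002, -0.0, -0.002, 0.1]
[4.86, 5.31, -0.01, -0.002, -0.0, -0.002, 0.1]
[4.36, 7.23, -0.01, -0.002, -0.0, -0.002, 0.1]
[3.14, 8.81, -0.02, -0.002, -0.0, -0.002, 0.1]
[1.42, 9.79, -0.02, -0.002, -0.0, -0.002, 0.1]
[-0.56, 10.01, -0.02, -0.002, -0.0, -0.002, 0.1]
[-2.46, 9.46, -0.02, -0.002, -0.0, -0.002, 0.1]
[-4.0, 8.2, -0.02, -0.002, -0.0, -0.002, 0.1]
[-4.93, 6.44, -0.01, -0.002, -0.0, -0.002, 0.1]
[-5.1, 4.46, -0.01, -0.002, -0.0, -0.002, 0.1]
[-4.49, 2.57, -0.01, -0.002, -0.0, -0.002, 0.1]
[-3.19, 1.07, -0.0, -0.002, -0.0, -0.002, 0.1]
```

```bash
python3 -m crank '[[[1.95,0.5,0,0,0,0,0.1],[3.55,1.65,0,0,0,0,0.1],[4.55,3.35,0,0,0,0,0.1],[4.85,5.3,0,0,0,0,0.1],[4.35,7.25,0,0,0,0,0.1],[3.15,8.8,0,0,0,0,0.1],[1.4,9.8,0,0,0,0,0.1],[-0.55,10,0,0,0,0,0.1],[-2.45,9.45,0,0,0,0,0.1],[-4,8.2,0,0,0,0,0.1],[-4.95,6.45,0,0,0,0,0.1],[-5.1,4.45,0,0,0,0,0.1],[-4.5,2.55,0,0,0,0,0.1],[-3.2,1.05,0,0,0,0,0.1]]]'
python3 - <<'E'
from h import *
s,a=ck()
print('q',9.075+5.6)
rows([(*(J+50*np.array([np.cos(b),np.sin(b)])),s['tcp_pos'][2],156,.1) for b in a-np.arange(1,15)*0.1],s)
E
```

```text
time: 13.02
tcp_pos: [581.6, -132.8, 221.6]
eef_rot: [0.208, 0.978, 0.001, 0.002]
contact_force: [6.0, 4.3, 0.2]
grip_width: 25.6
r 50.1 ang -1.266 q mod 2pi 2.038 Frad -2.3 Ftan(cw) -7.0
q 14.674999999999999
yaw0 155.97 pos [ 581.6 -132.8  221.6] t 13.03 F [6.  4.3 0.2] w 25.6
[0.4, -0.31, -0.0, 0.004, 0.004, -0.0, 0.1]
[0.82, -0.58, -0.01, 0.004, 0.004, -0.0, 0.1]
[1.26, -0.81, -0.01, 0.004, 0.004, -0.0, 0.1]
[1.73, -0.99, -0.01, 0.004, 0.004, -0.0, 0.1]
[2.21, -1.12, -0.01, 0.004, 0.004, -0.0, 0.1]
[2.7, -1.21, -0.01, 0.004, 0.004, -0.0, 0.1]
[3.2, -1.25, -0.02, 0.004, 0.004, -0.0, 0.1]
[3.7, -1.23, -0.02, 0.004, 0.004, -0.0, 0.1]
[4.19, -1.17, -0.02, 0.004, 0.004, -0.0, 0.1]
[4.68, -1.06, -0.02, 0.004, 0.004, -0.0, 0.1]
[5.15, -0.9, -0.02, 0.004, 0.004, -0.0, 0.1]
[5.61, -0.69, -0.02, 0.004, 0.004, -0.0, 0.1]
[6.04, -0.44, -0.02, 0.004, 0.004, -0.0, 0.1]
[6.45, -0.15, -0.02, 0.004, 0.004, -0.0, 0.1]
```

q is about 14.6 with a moving drag of 7 N, the free-turning baseline. From here I'll take small steps.

```bash
python3 -m crank '[[[0.4,-0.3,0,0,0,0,0.1],[0.8,-0.6,0,0,0,0,0.1],[1.25,-0.8,0,0,0,0,0.1],[1.75,-1,0,0,0,0,0.1],[2.2,-1.1,0,0,0,0,0.1],[2.7,-1.2,0,0,0,0,0.1]]]'
python3 - <<'E'
from h import *
s,a=ck()
rows([(*(J+50*np.array([np.cos(b),np.sin(b)])),s['tcp_pos'][2],156,.1) for b in a-np.arange(1,7)*0.1],s)
E
```

```text
time: 13.78
tcp_pos: [551.7, -133.2, 221.6]
eef_rot: [0.208, 0.978, 0.0, 0.002]
contact_force: [6.3, -1.1, -1.2]
grip_width: 25.4
r 50.4 ang -1.871 q mod 2pi 2.643 Frad -0.8 Ftan(cw) -6.3
yaw0 155.94 pos [ 551.7 -133.2  221.6] t 13.78 F [ 6.3 -1.1 -1.2] w 25.4
[0.5, 0.01, -0.0, 0.001, 0.003, -0.001, 0.1]
[1.0, 0.02, -0.0, 0.001, 0.003, -0.001, 0.1]
[1.5, 0.09, -0.01, 0.001, 0.003, -0.001, 0.1]
[1.99, 0.2, -0.01, 0.001, 0.003, -0.001, 0.1]
[2.46, 0.37, -0.01, 0.001, 0.003, -0.001, 0.1]
[2.91, 0.57, -0.01, 0.001, 0.003, -0.001, 0.1]
```

q is about 15.21 and it still turns at the free baseline of 6.3 N.

```bash
python3 -m crank '[[[0.5,0,0,0,0,0,0.1],[1.0,0,0,0,0,0,0.1],[1.5,0.1,0,0,0,0,0.1],[2.0,0.2,0,0,0,0,0.1]]]'
python3 - <<'E'
from h import *
s,a=ck()
rows([(*(J+50*np.array([np.cos(b),np.sin(b)])),s['tcp_pos'][2],156,.1) for b in a-np.arange(1,7)*0.1],s)
E
```

```text
time: 14.28
tcp_pos: [534.1, -123.8, 221.6]
eef_rot: [0.209, 0.978, -0.0, 0.002]
contact_force: [5.3, -2.8, -1.8]
grip_width: 25.3
r 50.6 ang -2.269 q mod 2pi 3.041 Frad -1.3 Ftan(cw) -5.8
yaw0 155.9 pos [ 534.1 -123.8  221.6] t 14.28 F [ 5.3 -2.8 -1.8] w 25.3
[0.46, 0.22, -0.0, -0.0, 0.003, -0.002, 0.1]
[0.91, 0.43, -0.0, -0.0, 0.003, -0.002, 0.1]
[1.34, 0.68, -0.0, -0.0, 0.003, -0.002, 0.1]
[1.75, 0.97, -0.01, -0.0, 0.003, -0.002, 0.1]
[2.12, 1.31, -0.01, -0.0, 0.003, -0.002, 0.1]
[2.46, 1.67, -0.01, -0.0, 0.003, -0.002, 0.1]
```

```bash
python3 -m crank '[[[0.45,0.2,0,0,0,0,0.1],[0.9,0.45,0,0,0,0,0.1]]]'
python3 - <<'E'
from h import *
s,a=ck()
rows([(*(J+50*np.array([np.cos(b),np.sin(b)])),s['tcp_pos'][2],156,.1) for b in a-np.arange(1,5)*0.1],s)
E
```

```text
time: 14.52
tcp_pos: [527.5, -117.0, 221.7]
eef_rot: [0.209, 0.978, -0.002, 0.002]
contact_force: [4.2, -7.9, -2.0]
grip_width: 25.4
r 50.5 ang -2.456 q mod 2pi 3.228 Frad 1.8 Ftan(cw) -8.7
yaw0 155.87 pos [ 527.5 -117.   221.7] t 14.53 F [ 4.2 -7.9 -2. ] w 25.4
[0.41, 0.29, -0.0, -0.002, 0.004, -0.002, 0.1]
[0.82, 0.58, -0.0, -0.002, 0.004, -0.002, 0.1]
[1.2, 0.91, -0.01, -0.002, 0.004, -0.002, 0.1]
[1.54, 1.27, -0.01, -0.002, 0.004, -0.002, 0.1]
```

The drag has jumped to 8.7 N at q≈15.79, so the foot is making contact. I'll go 0.2 rad more and read again.

```bash
python3 -m crank '[[[0.4,0.3,0,0,0,0,0.1],[0.8,0.6,0,0,0,0,0.1]]]'
python3 - <<'E'
from h import *
s,a=ck()
rows([(*(J+50*np.array([np.cos(b),np.sin(b)])),s['tcp_pos'][2],156,.1) for b in a-np.arange(1,5)*0.1],s)
E
```

```text
time: 14.78
tcp_pos: [522.5, -109.3, 222.1]
eef_rot: [0.209, 0.978, -0.003, 0.002]
contact_force: [2.1, -9.7, 1.8]
grip_width: 25.1
r 50.4 ang -2.639 q mod 2pi 3.411 Frad 2.8 Ftan(cw) -9.5
yaw0 155.83 pos [ 522.5 -109.3  222.1] t 14.78 F [ 2.1 -9.7  1.8] w 25.1
[0.36, 0.35, -0.0, -0.005, 0.005, -0.003, 0.1]
[0.71, 0.71, -0.01, -0.005, 0.005, -0.003, 0.1]
[1.02, 1.1, -0.01, -0.005, 0.005, -0.003, 0.1]
[1.3, 1.52, -0.01, -0.005, 0.005, -0.003, 0.1]
```

```bash
python3 -m crank '[[[0.35,0.35,0,0,0,0,0.1]]]'
python3 -c "
from h import *
ck()"
```

```text
time: 14.9
tcp_pos: [520.4, -104.8, 222.4]
eef_rot: [0.21, 0.978, -0.003, 0.002]
contact_force: [0.1, -10.5, 3.4]
grip_width: 25.5
r 50.2 ang -2.736 q mod 2pi 3.508 Frad 4.0 Ftan(cw) -9.7
```

The force has levelled off at about 9.7 N (q≈16.07), which means firm contact. I'll release and rise clear.

```bash
python3 -m crank '[[[0,0,0,0,0,0,0.1],[0,0,0,0,0,0,1],[0,0,0,0,0,0,1],[0,0,0,0,0,0,1],[0,0,0,0,0,0,1],[0,0,-3,0,0,0,1],[0,0,-7,0,0,0,1],[0,-5,-10,0,0,0,1],[0,-11,-10,0,0,0,1],[2,-17,-10,0,0,0,1],[2,-23,-10,0,0,0,1],[2,-23,-10,0,0,0,1],[2,-23,-10,0,0,0,1]]]'
python3 - <<'E'
from h import *
s,im=snap('top','t9.png'); cv2.imwrite('pics/t9z.png',cv2.resize(im[180:340,120:420,::-1],None,fx=2.66,fy=2.66,interpolation=2))
s,im=snap('scene','s9.png'); cv2.imwrite('pics/s9z.png',cv2.resize(im[200:340,220:380,::-1],None,fx=4.2,fy=4.2,interpolation=2))
rows([],s)
a=cv2.imread('pics/top0.png');b=cv2.imread('pics/t9.png')
for n,z,pts in(('rivets',127,None),):
  for im in(a,b):
    h=cv2.cvtColor(im,cv2.COLOR_BGR2HSV); m=cv2.inRange(h,(0,0,180),(180,60,255))
    for x,y in((157,202),(260,224),(140,271),(244,294)):
        M=cv2.moments(m[y-6:y+7,x-6:x+7],True); print(x-6+M['m10']/max(M['m00'],1),y-6+M['m01']/max(M['m00'],1),M['m00'])
print('diff bevel',np.abs(a.astype(int)-b)[245:295,445:500].mean(),'gauge',np.abs(a.astype(int)-b)[160:205,305:390].mean())
E
```

```text
time: 16.52
tcp_pos: [406.6, -303.6, 321.2]
eef_rot: [0.209, 0.978, 0.0, -0.0]
contact_force: [0.1, 1.3, -0.2]
grip_width: 85.3
yaw0 155.94 pos [ 407.  -303.   321.2] t 16.57 F [ 0.5 -0.3  0. ] w 85.6
157.0909090909091 201.9090909090909 22.0
260.1818181818182 224.27272727272728 22.0
140.0 271.0 21.0
244.17391304347825 294.0 23.0
157.0 202.0 21.0
260.0 224.17391304347825 23.0
140.0 271.0 21.0
243.9090909090909 293.90909090909093 22.0
diff bevel 3.0865454545454547 gauge 2.99442265795207
```

View pics/t9z.png

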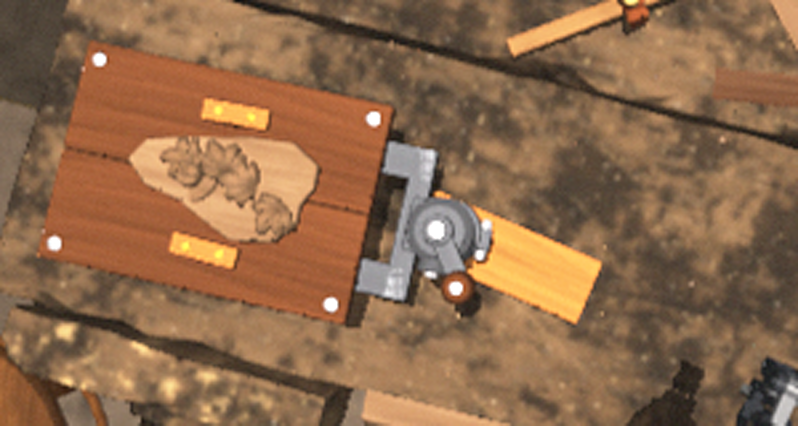

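View pics/s9z.png

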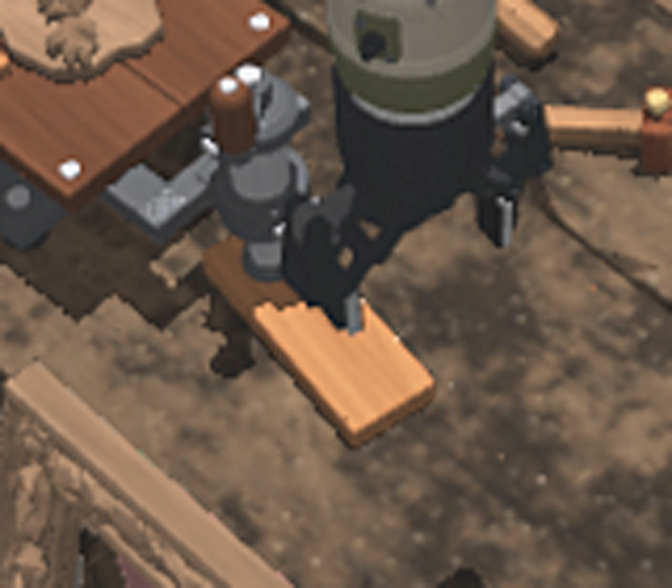

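The top view shows the board at (440–600,195–320), unmoved under the jack, with the knob at (456,289). The rivets are within 0.3 px of the start. The scene view shows the leg extended with its foot on the board at about (262,268). One check of the knob angle, then I'll hand in.

```bash
python3 - <<'E'
from h import *
Z=lambda x,y:(x/2.66+119.7,y/2.66+179.7)
k=onz('top',*Z(456,289),256)[:2];d=k-np.array([566.7,-84.5]);a=np.arctan2(d[1],d[0]);print(k,np.linalg.norm(d),'q',5.7-(a-np.radians(77.66))+2*np.pi*1)
s=arm.get_state();print(s['time'],np.abs(s['joint_vel']).max())
arm.hand_in()
E
```

```text
[ 519.25414397 -104.15850292] 51.357238938176465 q 16.08739749239175
16.625 0.014573003990611814
the job is handed in; nothing more can be done
```

The packing board is laid flat under the jack foot, the leg is cranked down firmly onto it, and the job was handed in at 16.6 s. `hand_in` gives no verdict, so success rests on the checks below.

- **Board:** I gripped it by its outer end and slid it under the jack. In the top view the foot centre was about 1 mm off the board's midline and about 35 mm in from its inner end. The board looked unmoved in the last pictures.
- **Crank:** I turned the knob clockwise from about 5.1 to about 16.1 rad. Drag at the knob was about 6 N while turning freely, 8.7 N at 15.8 rad, and levelled off at 9.7 N at 16.07 rad, where I stopped. A camera reading of the released knob gave 16.09 rad, which agrees.
- **Stand and bystanders:** The rivets on the stand's top are within 0.3 px of where they started, so I see no sliding or visible lift. The gauge and bevel areas show no visible change, and the arm stands clear of everything.
- **Not measured directly:** The foot's force on the board and the stand's tilt are inferred from the drag and the pictures. No check failed. My estimate of the jack axis shifted by 1 mm or less between measurements.

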